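# Screw the hook arm of a bracelet stand home and hang the bracelet on it

## Task

The hook arm of the bracelet stand is only started in its thread. Push its rod round clockwise (seen from above), less than one turn, until it has gone tight and the rod points straight along the brass line on the plinth, and do not force it past that. Then hang the grey bracelet that lies on the bare table on the rod, behind the upturned end, so that it hangs there by itself; do not disturb the cream bracelet, the red ring box or the glass dish near the stand.

Things in the scene. Friction and masses are not known exactly. Their poses are not given: they have to be found in the camera images.
- stand: Bracelet stand, screwed to the table (cannot move). Dark wood plinth 120 x 92 x 14 mm, black column 27 mm thick at most, threaded mouth at the top 110 mm above the table, with a 3 mm rubber washer on it. Origin: on the column's axis at table height; z up; +x points to the stand's front, along the brass line.
- front_line (a point): Middle of the brass line inlaid in the plinth's top (34 x 5 mm), 44 mm in front of the column's axis, 15 mm above the table. The rod must end up straight above this line.
- hook_turn (a joint): Turn of the hook arm in its thread, rad. 0 = home, rod along the brass line; negative = still to go; grows clockwise seen from above. Starts at -5.2 to -2.6. Stays where it is left (tight, it springs back 0.02). Loose it takes 0.16 N m; from -0.8 its collar squeezes the washer and the torque climbs evenly to about 0.7 N m at 0 and on. Past 0.35 it is over-tightened. Lead 8 mm a turn.
- hook_arm: Hook arm: knurled brass collar (25 mm), threaded shank, and a level black round rod, 8 mm thick, running out from the axis along its own +x to an end turned straight up, 86 mm out. Origin: on the column's axis at the rod's centre line, 135 mm above the table when home (3 to 7 mm higher at the start); z up. Only the upturned end stands above the rod.
- rod_middle (a point): Point on the rod's centre line 50 mm out from the axis, x along the rod outward.
- hook_end (a point): Top of the 11 mm brass ball on the rod's upturned end, 86 mm out from the axis and 28 mm above the rod's centre line.
- bracelet: Grey and brown stone bracelet, a rigid ring lying flat on the bare table right of the stand: 62 mm outside, hole 54 mm (clear 42 mm), 20 mm high, about 50 g. Origin: centre of its underside; z along the ring's axis. Contact outline squarish, 62 mm along its own x and its own y: pinch it along either, or over one wall (4 to 11 mm). Hung, its z axis lies level, its centre 22 to 31 mm below the rod.
- cream_bracelet: Bystander: cream bracelet of upright sticks, 59 mm, 36 mm high, loose on the bare table to the right of the stand, not far from a fixed black display board, 295 mm tall, that stands nearer the robot on the right (x 0.37 to 0.60, y -0.33 to -0.07) (it and the grey one swap places from time to time). Origin: centre of its underside.
- ring_box: Bystander: dark red ring box, 55 x 52 x 45 mm, loose, beyond the stand. Origin: centre of its underside.
- glass_dish: Bystander: small glass dish, 82 mm across, 22 mm high, loose, to the left of the stand. Origin: centre of its underside.

How it is judged:
By the outcome, as a careful person would: the job done as asked, in the order asked, and still so for the second after the job is handed in, with the robot touching nothing.
It also fails if it takes over 64 s, if anything falls off the work surface, if the arm or the gripper's body presses on something with over 40 N, if the wrist force passes 120 N, or if a joint passes its speed limit or range.

## Robot

A 6-joint arm with a two-finger parallel gripper is mounted at the origin on a cart in front of the work surface, level with it; the furniture and walls round the work are solid. World frame = base frame: x ahead of the robot, y to its left, z up, the work surface at z = 0. Lengths are in m, angles in rad, forces in N, time in s.
With the tool pointing down it reaches from about 0.4 to 0.825 m from the base axis. Payload 7 kg.
Tool frame: the origin (TCP) lies on the centre line of the jaws, within the pads' length; the fingertips stand tip_reach ahead of it and the grasp point (between the pads) is the TCP (tip_reach is the distance from the TCP to the fingertips, in m); z points along the fingers, y is the line along which they close (so a half turn about z gives the same grasp; the last joint's range is limited). The gripper opens to 88 mm and grips with 3 to 60 N. Pads are 19 mm wide; open, the fingers measure 130 mm over their backs; the gripper's body (78 mm by 193 mm) begins 47 mm behind the grasp point.
Start: joints at [-0.996, 0.359, 0.012, 0, -1.224, -0.288], TCP at [0.191, -0.647, 0.246] pointing down, gripper open.
Joint ranges: [-3.07, 3.07], [-1.43, 2.12], [-1.02, 1.25], [-3.03, 1.67], [-3.05, -0], [-3.03, 3.03]. Speed limits (rad/s): [2.39, 2.39, 3.01, 3.14, 3.14, 3.14].

## Interface

Orientations are given as [roll, pitch, yaw] about the fixed x, y, z axes, in that order (R = Rz(yaw) Ry(pitch) Rx(roll)).
In Python, from station import get_state, grab_frame, calibration, job_done, find_in, mark_of, tip_reach gives the robot as it stands.
- The arm moves only by the shell command python3 -m handwheel 'ROWS' [OPENING] [FORCE]. ROWS is JSON, a list of rows, each an object with "delta_pos": the shift along the world's x, y, z in units of 30 mm (1.0 is 30 mm), a list of three; "dr": the turn, a rotation vector about the world's x, y, z in degrees, a list of three. In form: [{"delta_pos": [tx, ty, tz], "dr": [rx, ry, rz]}, ...]. A call has 1 to 10 rows; each row shifts and turns the commanded pose from where the row before left it; what a row does not reach is not made up. A row lasts 1/10 s, in which the tool goes at most 50 mm and 8.59 degrees, less where a joint would pass 70% of its speed; a pose out of reach is approached as far as the arm can. A call is refused whole if a number of a shift passes 1 or a number of a turn 8.59, either way. A call with a gripper value outside its range is refused whole. OPENING is the closure, from -1 (fully open) to 1 (shut), set as the call begins (- or left out, the last holds). The fingers move at their own pace and stop on an object; FORCE is the grip in N (left out, the last holds). Time passes only in rows, so rows that do not move let the fingers close. It gives the time, the measured TCP pose, the force, the opening and the grip force at its end, in the units of the state.
- get_state(): the state, without advancing time (a new reading comes with each control period).
- grab_frame(name): name is "scene" or "side" or "wrist"; returns the picture (480x640x3 uint8, red, green, blue); there is no depth.
- calibration(name): a dict with "fx", "fy", "cx", "cy" (pixels), "extrinsics" (4x4, takes a point from world to camera coordinates). Camera axes: x right, y down, z forward; pixel columns grow to the right and rows downward; lengths in m; the calibration is good to about 2 mm. A picture is of the moment at which its call begins: read the wrist's pose just before it. calibration takes no time and is no camera call; for the wrist camera it gives the pose at the moment of the call.
- job_done(): hands the job in; it is judged then, once.
Trained networks look in the newest picture that a camera, given by its name, has taken for a name from the list of things; names that differ only in an ending like _2 or _b are one class to them, and where a whole thing is asked for, a point or a joint stands for the part that bears it (a point fixed in the world has none). Each returns a list of dicts, best first, with "conf" (0 to 1); they miss things now and then, are a little off and sometimes report something else, mostly with a low value. They report only what shows in the picture. A call takes as long as a camera call.
- find_in(camera, query): "location" ([column, row] in pixels, amid what is visible of it).
- mark_of(camera, query): "location" ([column, row] in pixels: a listed point, or the origin of a listed thing).
The state is a dict: "t": time; "q": joint angles; "qd": joint speeds; "joint_efforts": joint torques, N m; "eef_pos": TCP position; "ee_rot": TCP orientation; "force": force on the tool from outside, world axes, zero at the start; "moment": the same for the moment, N m; "width": finger opening in m; "gripper_force": force on a finger pad.
Only numpy, scipy, OpenCV 4.12 (cv2) and the standard library are available. Lean on these libraries where they do the work, as an engineer would, in place of code of your own. Each camera call takes 0.05 s, during which the arm holds its last target. There are 200 camera calls.

## Working session

There is one attempt and no reset: what is moved stays moved. The work goes in short steps, Python scripts to look and compute and a shell command to move; the robot and the scene stay as the last step left them, time stands still between calls to the robot, and variables do not carry over. Pictures are saved under pics/ and viewed, at most 10 in all, crops included, and the job is handed in when it is done.

```bash
mkdir -p pics; cat > h.py <<'E'
import numpy as np, cv2, json
from station import *
def ray(cal,px):
    E=np.array(cal["extrinsics"]);R=E[:3,:3];c=-R.T@E[:3,3]
    d=R.T@np.array([(px[0]-cal["cx"])/cal["fx"],(px[1]-cal["cy"])/cal["fy"],1]);return c,d/np.linalg.norm(d)
def atz(cal,px,z):
    c,d=ray(cal,px);return c+d*(z-c[2])/d[2]
def tri(pairs):
    A=np.zeros((3,3));b=np.zeros(3)
    for cal,px in pairs:
        c,d=ray(cal,px);P=np.eye(3)-np.outer(d,d);A+=P;b+=P@c
    return np.linalg.solve(A,b)
def proj(cal,p):
    E=np.array(cal["extrinsics"]);q=E[:3,:3]@np.array(p)+E[:3,3];return [cal["fx"]*q[0]/q[2]+cal["cx"],cal["fy"]*q[1]/q[2]+cal["cy"]]
def save(n,img): cv2.imwrite("pics/"+n,img[:,:,::-1])
E
python3 - <<'E'
from h import *
s=get_state();print(s,tip_reach)
Z=dict(stand=0,front_line=.015,hook_arm=.140,rod_middle=.140,hook_end=.168,bracelet=0,cream_bracelet=0,ring_box=0,glass_dish=0)
M={}
for c in("scene","side"):
    save(c+"0.png",grab_frame(c));cal=calibration(c)
    for k in Z:
        r=mark_of(c,k)[:2]
        for x in r[:2]: print(c,k,np.round(x["location"]),round(x["conf"],2),np.round(atz(cal,x["location"],Z[k]),3))
        if r:M.setdefault(k,[]).append((cal,r[0]["location"]))
for k in M:
    if len(M[k])==2:print(k,np.round(tri(M[k]),3))
print(get_state()["t"])
E
```

```text
{'t': 0.0, 'q': array([-9.95895807e-01,  3.59407002e-01,  1.10568246e-02, -3.48950879e-04,
       -1.22409932e+00, -2.88094286e-01]), 'qd': array([ 1.30384594e-03, -6.88284330e-04, -8.41060205e-05,  2.10968096e-03,
       -2.11543137e-03,  7.58716008e-04]), 'joint_efforts': array([-6.73203385e-05, -5.82708943e+01,  2.93057066e+01,  6.99751899e+00,
        6.88341490e-03, -2.40185618e-04]), 'eef_pos': array([ 0.19079321, -0.64699554,  0.24460898]), 'ee_rot': array([ 3.13991441e+00, -1.55238500e-04, -2.85490513e+00]), 'force': array([-0.12649345, -0.63684416,  0.02399112]), 'moment': array([-0.02438592,  0.02467549,  0.01269558]), 'gripper_force': 0.0, 'width': 0.08734795406656003} 0.019
scene stand [308. 314.] 0.95 [0.508 0.108 0.   ]
scene front_line [295. 300.] 0.67 [0.548 0.11  0.015]
scene hook_arm [304. 255.] 0.55 [0.505 0.115 0.14 ]
scene rod_middle [330. 251.] 0.63 [0.483 0.069 0.14 ]
scene hook_end [351. 241.] 0.74 [0.444 0.048 0.168]
scene bracelet [338. 270.] 0.92 [ 0.6  -0.07  0.  ]
scene cream_bracelet [356. 242.] 0.63 [ 0.674 -0.208  0.   ]
scene cream_bracelet [244. 354.] 0.25 [0.488 0.284 0.   ]
scene ring_box [254. 281.] 0.62 [0.695 0.106 0.   ]
scene glass_dish [240. 360.] 0.84 [0.48  0.299 0.   ]
scene glass_dish [350. 241.] 0.15 [ 0.691 -0.206  0.   ]
side stand [370. 320.] 0.84 [ 0.508  0.111 -0.   ]
side front_line [344. 309.] 0.84 [0.552 0.1   0.015]
side hook_arm [375. 257.] 0.9 [0.506 0.106 0.14 ]
side rod_middle [397. 247.] 0.76 [0.471 0.081 0.14 ]
side hook_end [414. 219.] 0.77 [0.444 0.047 0.168]
side bracelet [316. 245.] 0.83 [ 0.605 -0.082  0.   ]
side cream_bracelet [287. 206.] 0.61 [ 0.672 -0.207  0.   ]
stand [ 0.508  0.109 -0.   ]
front_line [0.552 0.103 0.013]
hook_arm [0.507 0.111 0.141]
rod_middle [0.471 0.083 0.146]
hook_end [0.444 0.048 0.168]
bracelet [ 0.605 -0.078 -0.001]
cream_bracelet [ 0.672 -0.206  0.001]
1.0
```

```bash
python3 -c "
import cv2,numpy as np
a=cv2.imread('pics/scene0.png');b=cv2.imread('pics/side0.png')
f=lambda i,x,y:cv2.resize(i[y:y+240,x:x+260],None,fx=1.5,fy=1.5,interpolation=cv2.INTER_CUBIC)
cv2.imwrite('pics/a.png',np.hstack([f(a,190,180),f(b,220,140)]))"
```

```text
(no output)
```

View pics/a.png

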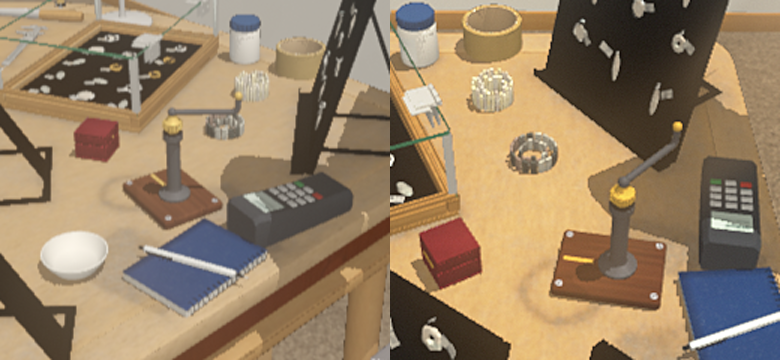

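View pics/scene0.png

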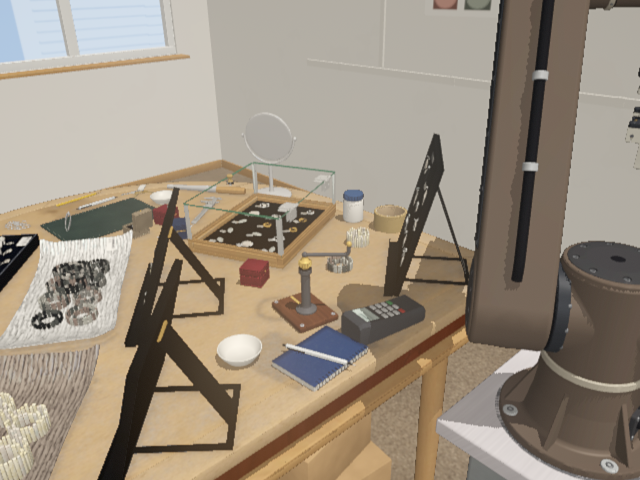

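The rod now points back toward the robot and a little to the right, at about 224°. It has to sweep about 230° clockwise by way of the +y side. The bracelet sits beside the tall board. I'll check the boards' feet, then set out.

```bash
python3 - <<'E'
from h import *
s=calibration("side");c=calibration("scene")
for p in((320,190),(420,270),(455,65)):print("side",p,np.round(atz(s,p,0),3))
for p in((130,450),(238,440),(142,340),(222,312),(388,290),(468,282)):print("scene",p,np.round(atz(c,p,0),3))
print(np.round(atz(c,(436,136),.295),3),np.round(atz(c,(175,190),.295),3),np.round(atz(c,(178,262),.295),3))
E
python3 -m handwheel '[{"delta_pos":[0,0,1],"dr":[0,0,8]},{"delta_pos":[0,0,1],"dr":[0,0,8]},{"delta_pos":[0,0,1],"dr":[0,0,8]},{"delta_pos":[0,0,1],"dr":[0,0,8]},{"delta_pos":[0,0,1],"dr":[0,0,8]},{"delta_pos":[0,0.5,0.2],"dr":[0,0,8]},{"delta_pos":[0.3,1,0],"dr":[0,0,8]},{"delta_pos":[0.3,1,0],"dr":[0,0,8]}]' -1 20
```

```text
side (320, 190) [ 0.602 -0.27   0.   ]
side (420, 270) [ 0.409 -0.014  0.   ]
side (455, 65) [ 0.189 -0.964 -0.   ]
scene (130, 450) [0.417 0.542 0.   ]
scene (238, 440) [0.324 0.413 0.   ]
scene (142, 340) [0.661 0.402 0.   ]
scene (222, 312) [0.637 0.234 0.   ]
scene (388, 290) [ 0.456 -0.084  0.   ]
scene (468, 282) [ 0.354 -0.24   0.   ]
[ 0.514 -0.299  0.295] [0.622 0.31  0.295] [0.375 0.444 0.295]
t: 1.8
eef_pos: [0.2088, -0.5718, 0.4013]
ee_rot: [-3.142, 0.0, -1.733]
force: [0.3, -0.7, 0.0]
width: 0.0876
gripper_force: 0.0
```

```bash
python3 -m handwheel '[{"delta_pos":[0.4,1,0],"dr":[0,0,8]},{"delta_pos":[0.4,1,0],"dr":[0,0,8]},{"delta_pos":[0.4,1,0],"dr":[0,0,8]},{"delta_pos":[0.4,1,0],"dr":[0,0,8]},{"delta_pos":[0.4,1,0],"dr":[0,0,8]},{"delta_pos":[0.4,1,0],"dr":[0,0,8]},{"delta_pos":[0.4,1,0],"dr":[0,0,8]},{"delta_pos":[0.4,1,0],"dr":[0,0,8]},{"delta_pos":[0.4,1,0],"dr":[0,0,8]},{"delta_pos":[0.4,1,0],"dr":[0,0,8]}]'
python3 -m handwheel '[{"delta_pos":[0.4,1,0],"dr":[0,0,8]},{"delta_pos":[0.4,1,0],"dr":[0,0,8]},{"delta_pos":[0.4,1,0],"dr":[0,0,8]},{"delta_pos":[0.4,1,0],"dr":[0,0,8]},{"delta_pos":[0.4,1,0],"dr":[0,0,8]},{"delta_pos":[0.4,1,0],"dr":[0,0,8]},{"delta_pos":[0.4,0.8,0],"dr":[0,0,8]},{"delta_pos":[0.4,0.5,0],"dr":[0,0,7]},{"delta_pos":[0.3,0.5,0],"dr":[0,0,0]},{"delta_pos":[0,0,0],"dr":[0,0,0]}]'
python3 - <<'E'
from h import *
save("w1.png",grab_frame("wrist"));cal=calibration("wrist");print(get_state()["q"])
Z=dict(stand=0,front_line=.015,hook_arm=.140,rod_middle=.140,hook_end=.168,bracelet=0,cream_bracelet=0)
for k in Z:
    for x in mark_of("wrist",k)[:1]: print(k,np.round(x["location"]),round(x["conf"],2),np.round(atz(cal,x["location"],Z[k]),3))
E
```

```text
t: 2.8
eef_pos: [0.329, -0.2712, 0.4018]
ee_rot: [-3.141, -0.001, -0.336]
force: [0.2, -0.7, 0.3]
width: 0.0875
gripper_force: 0.0
t: 3.8
eef_pos: [0.4347, -0.0371, 0.4012]
ee_rot: [-3.141, 0.001, 0.756]
force: [-0.1, -0.3, 0.2]
width: 0.0871
gripper_force: 0.0
[ 3.68655312e-01 -1.17672680e-01 -1.95151929e-01 -3.18295293e-05
 -1.49408105e+00  1.95776376e+00]
stand [278.  86.] 0.88 [0.507 0.112 0.   ]
front_line [299.  65.] 0.81 [0.548 0.106 0.015]
hook_arm [265.  58.] 0.94 [0.513 0.115 0.14 ]
rod_middle [268. 114.] 0.67 [0.471 0.075 0.14 ]
hook_end [269. 142.] 0.76 [0.452 0.05  0.168]
bracelet [496. 156.] 0.72 [ 0.667 -0.206  0.   ]
cream_bracelet [499. 155.] 0.86 [ 0.671 -0.208  0.   ]
```

View pics/w1.png

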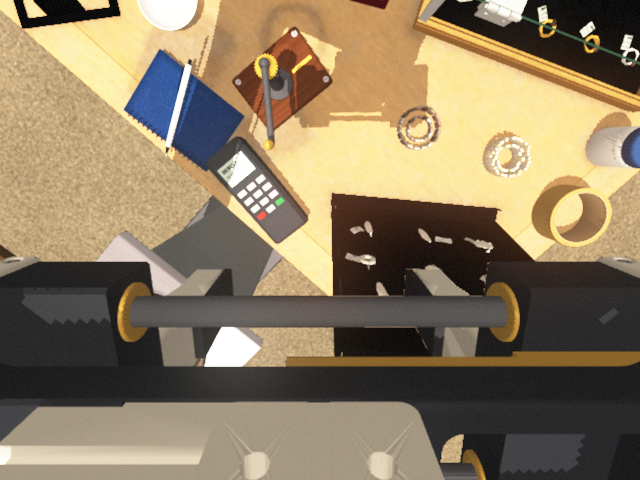

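The wrist view shows the rod from its collar at (265,62) to its ball at (269,145). The brass line runs from (292,72) to (311,57), the plinth screws are at (295,33), (238,82), (280,125) and (328,80), and the grey bracelet is near (418,128), clear of the board.

```bash
python3 - <<'E'
from h import *
cal=calibration("wrist")
g=lambda p,z:atz(cal,p,z)
ang=lambda a,b:np.degrees(np.arctan2(*(b-a)[1::-1]))
print("brass",g((292,72),.015),g((311,57),.015),ang(g((292,72),.015),g((311,57),.015)))
S=[g(p,.0145) for p in((295,33),(238,82),(280,125),(328,80))];print(np.round(S,3),np.mean(S,0),ang(S[1],S[0]),ang(S[2],S[3]),ang(S[2],S[1]),ang(S[3],S[0]))
print("rod",g((266,66),.141),g((269,130),.141),ang(g((266,66),.141),g((269,130),.141)))
print("brc",g((418,128),.01))
im=cv2.imread("pics/w1.png")
cv2.imwrite("pics/b.png",np.hstack([cv2.resize(im[80:180,370:470],(400,400),interpolation=cv2.INTER_CUBIC),cv2.resize(im[20:140,220:340],(400,400),interpolation=cv2.INTER_CUBIC)]))
E
```

```text
brass [0.53411307 0.10676867 0.015     ] [0.56730707 0.1002223  0.015     ] -11.156445408894855
[[0.574 0.138 0.014]
 [0.47  0.155 0.014]
 [0.468 0.071 0.014]
 [0.562 0.062 0.014]] [0.51864384 0.10630708 0.0145    ] -9.546689602371833 -5.638719655615485 88.29663606713385 80.98827633564332
rod [0.5070784  0.10797396 0.141     ] [0.45902655 0.06156281 0.141     ] -135.99505302562153
brc [ 0.60838522 -0.0837498   0.01      ]
```

View pics/b.png

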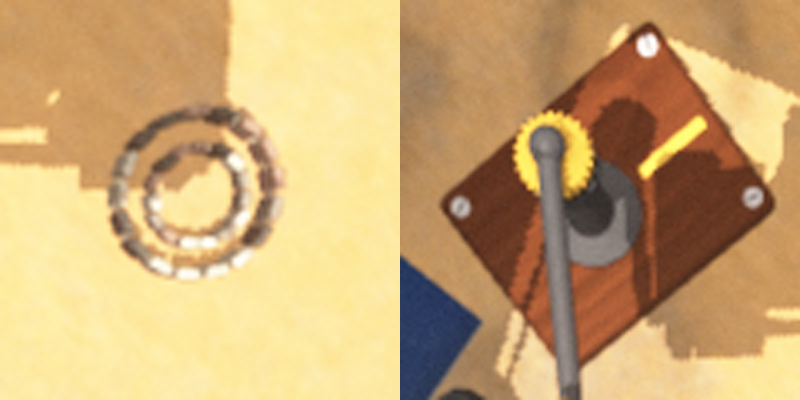

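Stand axis ≈ (0.5075, 0.110), brass direction ≈ -9.5°, rod ≈ 224°, so about 233° to turn. I'll straddle the rod at r = 52 mm.

```bash
python3 -m handwheel '[{"delta_pos":[0.3,0.9,-0.6],"dr":[0,0,0.7]},{"delta_pos":[0.3,0.95,-1],"dr":[0,0,0]},{"delta_pos":[0.3,0.95,-1],"dr":[0,0,0]},{"delta_pos":[0.28,0.9,-1],"dr":[0,0,0]},{"delta_pos":[0,0,-1],"dr":[0,0,0]},{"delta_pos":[0,0,-0.4],"dr":[0,0,0]},{"delta_pos":[0,0,0],"dr":[0,0,0]},{"delta_pos":[0,0,0],"dr":[0,0,0]}]' 0.1 20
python3 - <<'E'
from h import *
save("w2.png",grab_frame("wrist"));cal=calibration("wrist");s=get_state();print(s["eef_pos"],np.degrees(s["ee_rot"]))
for k,z in dict(hook_arm=.140,rod_middle=.140,hook_end=.168,front_line=.015).items():
    for x in mark_of("wrist",k)[:1]: print(k,np.round(x["location"]),round(x["conf"],2),np.round(atz(cal,x["location"],z),3))
E
```

```text
t: 5.0
eef_pos: [0.47, 0.0722, 0.2529]
ee_rot: [3.141, -0.001, 0.77]
force: [0.2, -0.7, 1.2]
width: 0.0395
gripper_force: 0.0
[0.47013782 0.07235047 0.25330167] [ 1.79936321e+02 -1.32533952e-01  4.40960163e+01]
hook_arm [313. 164.] 0.75 [0.509 0.115 0.14 ]
rod_middle [314. 232.] 0.91 [0.472 0.078 0.14 ]
hook_end [321. 288.] 0.87 [0.451 0.05  0.168]
front_line [345. 136.] 0.64 [0.549 0.107 0.015]
```

View pics/w2.png

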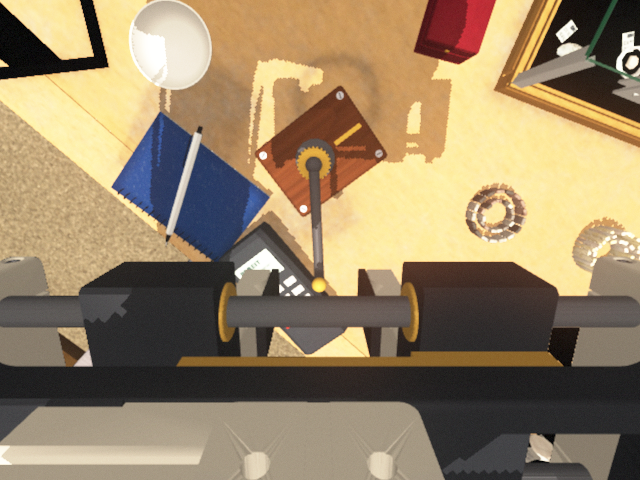

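The rod (column ~316) sits centred between the fingers and is aligned with the tool. I'll descend, narrow the opening, and work out the arc.

```bash
python3 -m handwheel '[{"delta_pos":[0,0,-1],"dr":[0,0,0]},{"delta_pos":[0,0,-1],"dr":[0,0,0]},{"delta_pos":[0,0,-1],"dr":[0,0,0]},{"delta_pos":[0,0,-0.77],"dr":[0,0,0]}]'
python3 -m handwheel '[{"delta_pos":[0,0,0],"dr":[0,0,0]},{"delta_pos":[0,0,0],"dr":[0,0,0]},{"delta_pos":[0,0,0],"dr":[0,0,0]}]' 0.7 60
python3 - <<'E'
from h import *
t=224.
while t>-10:
    n=t-8;f=lambda a:np.array([np.cos(np.radians(a)),np.sin(np.radians(a))])*52/30
    print(int(t),np.round(f(n)-f(t),2),end="; ");t=n
E
```

```text
t: 5.65
eef_pos: [0.4691, 0.0724, 0.1375]
ee_rot: [-3.141, -0.0, 0.77]
force: [-0.6, 0.6, 0.1]
width: 0.0393
gripper_force: 0.0
t: 5.95
eef_pos: [0.4704, 0.0731, 0.1401]
ee_rot: [3.141, -0.002, 0.771]
force: [0.5, -0.1, 0.6]
width: 0.0214
gripper_force: 0.0
224 [-0.16  0.19]; 216 [-0.13  0.21]; 208 [-0.1   0.22]; 200 [-0.07  0.23]; 192 [-0.03  0.24]; 184 [0.   0.24]; 176 [0.03 0.24]; 168 [0.07 0.23]; 160 [0.1  0.22]; 152 [0.13 0.21]; 144 [0.16 0.19]; 136 [0.18 0.16]; 128 [0.2  0.14]; 120 [0.22 0.11]; 112 [0.23 0.07]; 104 [0.24 0.04]; 96 [0.24 0.01]; 88 [ 0.24 -0.03]; 80 [ 0.23 -0.06]; 72 [ 0.22 -0.09]; 64 [ 0.21 -0.12]; 56 [ 0.19 -0.15]; 48 [ 0.17 -0.17]; 40 [ 0.14 -0.2 ]; 32 [ 0.11 -0.21]; 24 [ 0.08 -0.23]; 16 [ 0.05 -0.24]; 8 [ 0.02 -0.24]; 0 [-0.02 -0.24]; -8 [-0.05 -0.24];
```

```bash
python3 -m handwheel '[{"delta_pos":[-0.16,0.19,-0.006],"dr":[0,0,-8]},{"delta_pos":[-0.13,0.21,-0.006],"dr":[0,0,-8]},{"delta_pos":[-0.10,0.22,-0.006],"dr":[0,0,-8]},{"delta_pos":[-0.07,0.23,-0.006],"dr":[0,0,-8]},{"delta_pos":[-0.03,0.24,-0.006],"dr":[0,0,-8]},{"delta_pos":[0,0.24,-0.006],"dr":[0,0,-8]},{"delta_pos":[0.03,0.24,-0.006],"dr":[0,0,-8]},{"delta_pos":[0.07,0.23,-0.006],"dr":[0,0,-8]},{"delta_pos":[0.10,0.22,-0.006],"dr":[0,0,-8]},{"delta_pos":[0,0,0],"dr":[0,0,0]}]'
python3 - <<'E'
from h import *
s=get_state();print(s["eef_pos"],np.degrees(s["ee_rot"]),s["force"],s["moment"])
E
```

```text
t: 6.95
eef_pos: [0.4614, 0.134, 0.1381]
ee_rot: [-3.14, -0.001, -0.488]
force: [-0.5, -0.6, 0.1]
width: 0.013
gripper_force: 0.0
[0.46142131 0.13400941 0.13814884] [-1.79882781e+02 -6.44348026e-02 -2.79539494e+01] [-0.5138953  -0.57254131  0.08914285] [-0.03811032  0.10192116  0.00284089]
```

```bash
python3 -m handwheel '[{"delta_pos":[0.13,0.21,-0.006],"dr":[0,0,-8]},{"delta_pos":[0.16,0.19,-0.006],"dr":[0,0,-8]},{"delta_pos":[0.18,0.16,-0.006],"dr":[0,0,-8]}]'
python3 - <<'E'
from h import *
s=get_state();print(s["eef_pos"],np.degrees(s["ee_rot"]),s["force"],s["moment"])
P=[]
for c in("scene","side"):
    grab_frame(c)
    for x in mark_of(c,"hook_end")[:1]:print(c,x,atz(calibration(c),x["location"],.166))
E
```

```text
t: 7.25
eef_pos: [0.4742, 0.1497, 0.137]
ee_rot: [3.141, 0.0, -0.906]
force: [-2.9, -0.5, 0.5]
width: 0.0131
gripper_force: 1.7
[0.4741707  0.14966752 0.13700528] [ 1.79975356e+02  2.44204674e-02 -5.19369320e+01] [-2.89713537 -0.54420419  0.51083857] [-0.21097659  1.67763606 -0.03786622]
scene {'location': [301.6, 265.8], 'conf': 0.58} [0.43848346 0.17984468 0.166     ]
side {'location': [422.0, 277.0], 'conf': 0.45} [0.4454812  0.17501955 0.166     ]
```

The rod is following the tool: the hook end is at about 134°. I'll continue the arc.

```bash
python3 -m handwheel '[{"delta_pos":[0.20,0.14,-0.006],"dr":[0,0,-8]},{"delta_pos":[0.22,0.11,-0.006],"dr":[0,0,-8]},{"delta_pos":[0.23,0.07,-0.006],"dr":[0,0,-8]},{"delta_pos":[0.24,0.04,-0.006],"dr":[0,0,-8]},{"delta_pos":[0.24,0.01,-0.006],"dr":[0,0,-8]},{"delta_pos":[0.24,-0.03,-0.006],"dr":[0,0,-8]},{"delta_pos":[0.23,-0.06,-0.006],"dr":[0,0,-8]},{"delta_pos":[0.22,-0.09,-0.006],"dr":[0,0,-8]},{"delta_pos":[0.21,-0.12,-0.006],"dr":[0,0,-8]},{"delta_pos":[0.19,-0.15,-0.006],"dr":[0,0,-8]}]'
python3 -m handwheel '[{"delta_pos":[0.17,-0.17,-0.006],"dr":[0,0,-8]},{"delta_pos":[0.14,-0.20,-0.006],"dr":[0,0,-8]},{"delta_pos":[0.11,-0.21,-0.006],"dr":[0,0,-8]},{"delta_pos":[0.08,-0.23,-0.006],"dr":[0,0,-8]},{"delta_pos":[0,0,0],"dr":[0,0,0]}]'
python3 - <<'E'
from h import *
s=get_state();print(s["eef_pos"],np.degrees(s["ee_rot"]),s["force"],s["moment"],s["width"])
for c in("scene","side"):
    grab_frame(c)
    for k,z in(("hook_end",.164),("rod_middle",.136)):
      for x in mark_of(c,k)[:1]:
        p=atz(calibration(c),x["location"],z);print(c,k,x["conf"],p,np.degrees(np.arctan2(p[1]-.11,p[0]-.5075)))
E
```

```text
t: 8.45
eef_pos: [0.5413, 0.148, 0.1347]
ee_rot: [3.141, 0.001, -2.302]
force: [-2.2, 3.3, -1.8]
width: 0.0127
gripper_force: 1.8
t: 8.95
eef_pos: [0.5562, 0.1229, 0.1341]
ee_rot: [3.141, 0.001, -2.859]
force: [-0.5, 0.0, -0.2]
width: 0.013
gripper_force: 0.4
[0.55620253 0.12292337 0.13414854] [ 1.79969610e+02  3.01921828e-02 -1.63785960e+02] [-0.46394411  0.00987432 -0.22097953] [ 0.24519547  0.22724148 -0.00726838] 0.012972029085836282
scene rod_middle 0.61 [0.56007142 0.11867895 0.136     ] 9.37433734696912
side hook_end 0.41 [0.59037941 0.13092065 0.164     ] 14.166814758684776
side rod_middle 0.7 [0.55291509 0.12813364 0.136     ] 21.766165400719537
```

```bash
python3 -m handwheel '[{"delta_pos":[0.05,-0.24,-0.006],"dr":[0,0,-8]},{"delta_pos":[0.02,-0.24,-0.006],"dr":[0,0,-8]},{"delta_pos":[-0.01,-0.18,-0.005],"dr":[0,0,-6]},{"delta_pos":[0,0,0],"dr":[0,0,0]}]'
python3 - <<'E'
from h import *
s=get_state();print(s["eef_pos"],np.degrees(s["ee_rot"]),s["force"],s["moment"],s["width"])
I=[]
for c,(x,y) in(("scene",(240,210)),("side",(290,200)),("wrist",(240,100))):
    f=grab_frame(c)
    I.append(cv2.resize(f[y:y+140,x:x+140] if c!="wrist" else f[60:340,180:460],(266,400) if 0 else (266,266),interpolation=cv2.INTER_CUBIC))
    for k,z in(("hook_end",.163),("rod_middle",.135)):
      for x in mark_of(c,k)[:1]:
        p=atz(calibration(c),x["location"],z);print(c,k,x["conf"],p,np.degrees(np.arctan2(p[1]-.11,p[0]-.5075)))
save("c.png",np.hstack(I))
E
```

```text
t: 9.65
eef_pos: [0.5578, 0.1043, 0.1333]
ee_rot: [3.14, -0.0, 3.037]
force: [-3.0, 4.8, 1.5]
width: 0.0128
gripper_force: 2.3
[0.55779274 0.10434293 0.13334767] [ 1.79907166e+02 -5.24214143e-03  1.74027602e+02] [-3.03539902  4.80976544  1.48733792] [1.80289878 1.14234761 0.03510612] 0.012834440354555932
scene hook_end 0.72 [0.44721641 0.04021801 0.163     ] -130.8232324912774
scene rod_middle 0.74 [0.57452059 0.09342153 0.135     ] -13.893998263767823
wrist rod_middle 0.74 [0.56022037 0.10724485 0.135     ] -2.9915421158504896
```

View pics/c.png

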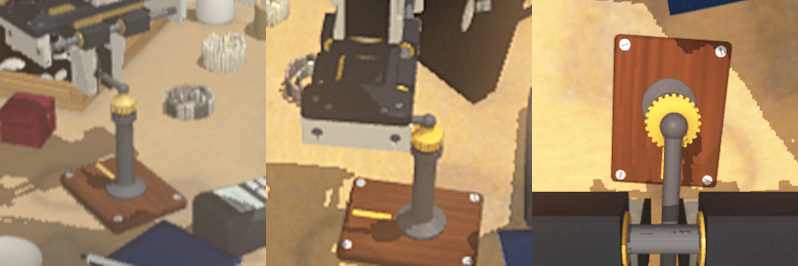

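The wrist crop shows the rod running nearly parallel to the brass line just left of it. Plinth screws are at (624,45), (720,51), (619,175) and (708,180). I'll compare the directions in world coordinates.

```bash
python3 - <<'E'
from h import *
im=cv2.imread("pics/c.png");cv2.imwrite("pics/d.png",cv2.resize(im[:,590:760],(680,1064)[:1]+(1064,) if 0 else (510,798))[:600] if 0 else cv2.resize(im[20:230,600:750],(428,600),interpolation=cv2.INTER_CUBIC))
cal=calibration("wrist")
P=lambda u,v:(180+(u-532)*280/266,60+v*280/266)
ang=lambda a,b,z:np.round(np.degrees(np.arctan2(*(atz(cal,P(*b),z)-atz(cal,P(*a),z))[1::-1])),1)
print("screws",ang((624,45),(619,175),.0145),ang((720,51),(708,180),.0145),"cross",ang((624,45),(720,51),.0145),ang((619,175),(708,180),.0145))
print([np.round(atz(cal,P(*p),.0145),3) for p in((624,45),(720,51),(619,175),(708,180))])
print("rod",ang((674,130),(671.5,220),.135),atz(cal,P(674,126),.135),atz(cal,P(671.5,220),.135))
E
```

```text
screws -9.9 -8.7 cross 80.9 80.9
[array([0.459, 0.084, 0.015]), array([0.471, 0.157, 0.015]), array([0.562, 0.066, 0.015]), array([0.574, 0.141, 0.015])]
rod -6.8 [0.50808598 0.1141729  0.135     ] [0.55203364 0.10898348 0.135     ]
```

View pics/d.png

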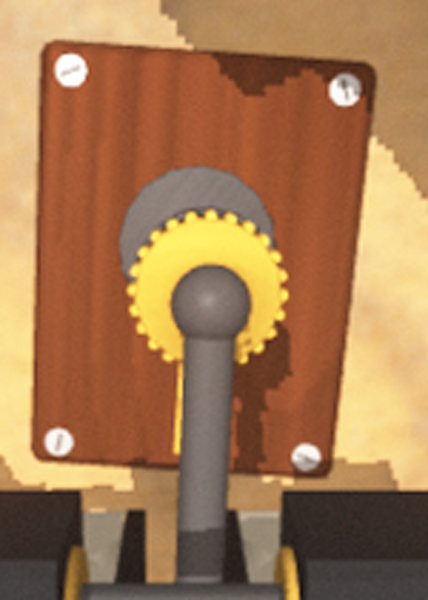

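Rod ≈ -7.2°, line ≈ -9.2°, so about 2° remain plus the 1° spring-back. I'll give it a small final push, open, and look again.

```bash
python3 -m handwheel '[{"delta_pos":[-0.01,-0.05,0],"dr":[0,0,-1.7]},{"delta_pos":[-0.01,-0.05,0],"dr":[0,0,-1.7]},{"delta_pos":[0,0,0],"dr":[0,0,0]}]'
python3 -m handwheel '[{"delta_pos":[0,0,0],"dr":[0,0,0]},{"delta_pos":[0,0,0],"dr":[0,0,0]},{"delta_pos":[0,0,0],"dr":[0,0,0]}]' 0.1
python3 - <<'E'
from h import *
s=get_state();print(s["eef_pos"],np.degrees(s["ee_rot"]),s["force"],s["width"])
f=grab_frame("wrist");cal=calibration("wrist")
save("w5.png",f);cv2.imwrite("pics/e.png",cv2.resize(f[60:320,220:420],(461,600),interpolation=cv2.INTER_CUBIC)[:,:,::-1])
E
```

```text
t: 10.4
eef_pos: [0.5574, 0.1021, 0.1333]
ee_rot: [3.139, 0.0, 2.981]
force: [-3.2, 8.1, -0.2]
width: 0.0133
gripper_force: 3.5
t: 10.7
eef_pos: [0.5576, 0.1004, 0.1333]
ee_rot: [-3.141, 0.0, 2.981]
force: [0.7, -0.0, -0.2]
width: 0.0319
gripper_force: 0.0
[0.55759369 0.10037578 0.13330544] [-1.79986282e+02  8.45025240e-03  1.70782706e+02] [ 0.7020155  -0.0190716  -0.16962982] 0.03188774204875309
```

View pics/e.png

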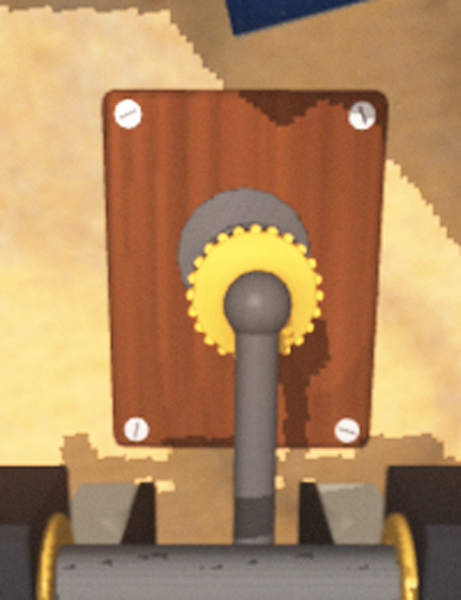

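The brass line is now hidden under the rod. Screws are at (128,114), (362,115), (136,429) and (347,430), and the rod axis runs from (258,303) to (254.5,520).

```bash
python3 - <<'E'
from h import *
cal=calibration("wrist");k=200/461
P=lambda u,v:(220+u*k,60+v*k)
ang=lambda a,b,z:np.round(np.degrees(np.arctan2(*(atz(cal,P(*b),z)-atz(cal,P(*a),z))[1::-1])),1)
print("screws",ang((128,114),(136,429),.0145),ang((362,115),(347,430),.0145),"cross",ang((128,114),(362,115),.0145)-90,ang((136,429),(347,430),.0145)-90)
print("rod",ang((258,303),(254.5,520),.135),ang((257,380),(254.5,520),.135),atz(cal,P(258,303),.135))
S=[atz(cal,P(*p),.0145) for p in((128,114),(362,115),(136,429),(347,430))];print(np.round(S,3))
m=(S[2]+S[3])/2-(S[0]+S[1])/2;print("mid",np.degrees(np.arctan2(m[1],m[0])))
print([proj(cal,p) for p in ([.5515,.1055,.015],)])
for x in mark_of("wrist","front_line")[:1]:print(x,atz(cal,x["location"],.015))
E
```

```text
screws -9.6 -9.5 cross -9.5 -9.5
rod -9.5 -9.6 [0.50807801 0.11416656 0.135     ]
[[0.459 0.085 0.015]
 [0.471 0.158 0.015]
 [0.562 0.068 0.015]
 [0.574 0.141 0.015]]
mid -9.527314116164664
[[np.float64(323.3548759466414), np.float64(227.0021938262696)]]
{'location': [323.6, 231.7], 'conf': 0.69} [0.55533703 0.10509134 0.015     ]
```

Rod at -9.5° and line at -9.5°, so the screw is home. Now I'll rise and go over the bracelet. I'll approach it leaning away from the board, pinch it tilted, and later tilt it upright.

```bash
python3 -m handwheel '[{"delta_pos":[0,0,1],"dr":[0,0,0]},{"delta_pos":[0,0,1],"dr":[0,0,0]},{"delta_pos":[0,0,1],"dr":[0,0,0]},{"delta_pos":[0.5,-0.5,0.5],"dr":[0,0,6]},{"delta_pos":[0.8,-0.9,0],"dr":[0,0,7]},{"delta_pos":[0.8,-0.9,0],"dr":[0,0,7]},{"delta_pos":[0.8,-0.9,0],"dr":[0,0,7]},{"delta_pos":[0.8,-0.9,-0.5],"dr":[0,0,7]},{"delta_pos":[0.3,-0.6,-0.5],"dr":[0,0,5]},{"delta_pos":[0,0,0],"dr":[0,0,0]}]' -1 20
python3 - <<'E'
from h import *
s=get_state();print(s["eef_pos"],np.degrees(s["ee_rot"]),s["q"])
f=grab_frame("wrist");cal=calibration("wrist");save("w6.png",f)
for k in("bracelet","cream_bracelet"):
    for x in mark_of("wrist",k)[:2]:print(k,np.round(x["location"]),x["conf"],atz(cal,x["location"],0))
print(proj(cal,[.607,-.081,.0]))
for c in("scene","side"):
    f=grab_frame(c)
    for x in mark_of(c,"hook_end")[:1]:print(c,atz(calibration(c),x["location"],.163))
E
```

```text
t: 11.8
eef_pos: [0.677, -0.0432, 0.2048]
ee_rot: [3.14, -0.005, -2.623]
force: [-0.1, 0.8, -0.0]
width: 0.0879
gripper_force: 0.0
[ 0.67702688 -0.04316736  0.20478706] [ 179.89887338   -0.26674167 -150.3021141 ] [ 2.22774665e-01  3.92389415e-01 -3.17537450e-02 -3.63983072e-04
 -1.15162094e+00 -1.27510024e+00]
bracelet [323. 136.] 0.98 [ 0.60585294 -0.07690436  0.        ]
cream_bracelet [172. 128.] 0.92 [ 0.67270213 -0.21089982  0.        ]
[np.float64(318.9492489543342), np.float64(135.12374720367217)]
scene [0.57684125 0.1031522  0.163     ]
side [0.58492315 0.10125184 0.163     ]
```

View pics/w6.png

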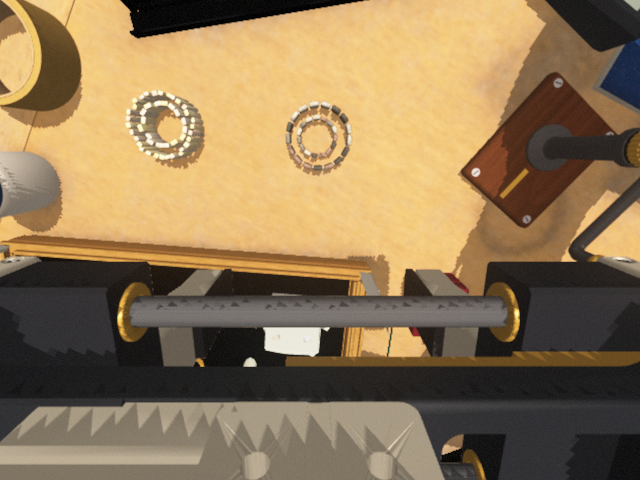

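The wrist view shows the bracelet at (318,137), the cream one at (165,125), and a wooden tray whose glass cover begins near row 260. I'll check the clearance to that case and to the arm over the board.

```bash
python3 - <<'E'
from h import *
c=calibration("scene");s=calibration("side");w=calibration("wrist")
print("glass corner top",tri([(c,(279,217)),(s,(257,227))]), "pole foot",atz(c,(279,250),.02),atz(s,(258,268),.02))
print("tray edge",[np.round(atz(w,p,.03),3) for p in((20,243),(190,258),(365,270))])
f=grab_frame("scene")
save("s6.png",cv2.resize(f[100:340,180:580],(800,480),interpolation=cv2.INTER_CUBIC))
R=w["extrinsics"];E=np.array(R);print("cam",-E[:3,:3].T@E[:3,3])
E
```

```text
glass corner top [0.69838639 0.02397569 0.1330837 ] pole foot [ 0.74790365 -0.01044394  0.02      ] [0.70844323 0.00598411 0.02      ]
tray edge [array([ 0.847, -0.286,  0.03 ]), array([ 0.777, -0.132,  0.03 ]), array([0.7  , 0.028, 0.03 ])]
cam [ 0.61721412 -0.07411565  0.34796769]
```

View pics/s6.png

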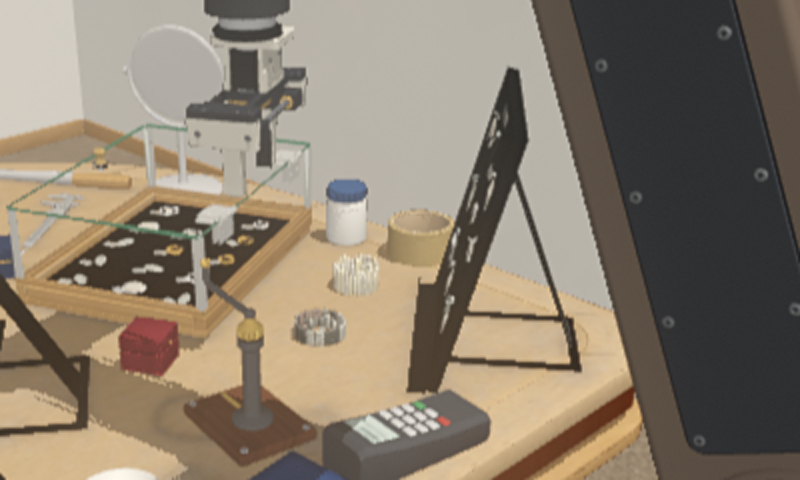

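The glass case (top about 0.13 m) lies about 128 mm beyond the bracelet. My plan:
- Lean the tool back 25° toward 26° azimuth and pinch the ring slightly off centre.
- Lift, yaw 169°, and lean 55° the other way.
- Thread the ring over the hook end from outside.

I'm moving to a hover above the bracelet now.

```bash
python3 -m handwheel '[{"delta_pos":[-0.48,-0.26,-0.6],"dr":[0,0,-3.7]},{"delta_pos":[-0.48,-0.26,-0.8],"dr":[-3.65,7.49,0]},{"delta_pos":[-0.48,-0.26,-0.8],"dr":[-3.65,7.49,0]},{"delta_pos":[-0.47,-0.24,-0.8],"dr":[-3.65,7.49,0]},{"delta_pos":[0,0,-0.5],"dr":[0,0,0]},{"delta_pos":[0,0,0],"dr":[0,0,0]},{"delta_pos":[0,0,0],"dr":[0,0,0]}]' -1 20
python3 - <<'E'
from h import *
from scipy.spatial.transform import Rotation as Ro
s=get_state();R=Ro.from_euler("xyz",s["ee_rot"]).as_matrix();print(s["eef_pos"],"back",-R[:,2],"y",R[:,1],s["q"],s["force"])
f=grab_frame("wrist");cal=calibration("wrist");save("w7.png",f)
for x in mark_of("wrist","bracelet")[:2]:print(np.round(x["location"]),x["conf"],atz(cal,x["location"],0))
for c in("scene","side"):
    grab_frame(c)
    for x in mark_of(c,"bracelet")[:1]:print(c,x["conf"],atz(calibration(c),x["location"],0))
E
```

```text
t: 12.9
eef_pos: [0.621, -0.0709, 0.1046]
ee_rot: [-3.141, -0.432, -2.687]
force: [-0.2, -0.3, 1.6]
width: 0.0874
gripper_force: 0.0
[ 0.62101128 -0.07094721  0.10458314] back [0.37612572 0.18427169 0.90806023] y [-4.39128203e-01  8.98424309e-01 -4.25916079e-04] [ 0.24914248  0.61491263 -0.01521346  0.0877936  -1.36550554 -1.4018574 ] [-0.22695249 -0.26024555  1.60676682]
scene 0.93 [ 0.59209445 -0.07250283  0.        ]
side 0.68 [ 0.60208273 -0.08509066  0.        ]
```

View pics/w7.png

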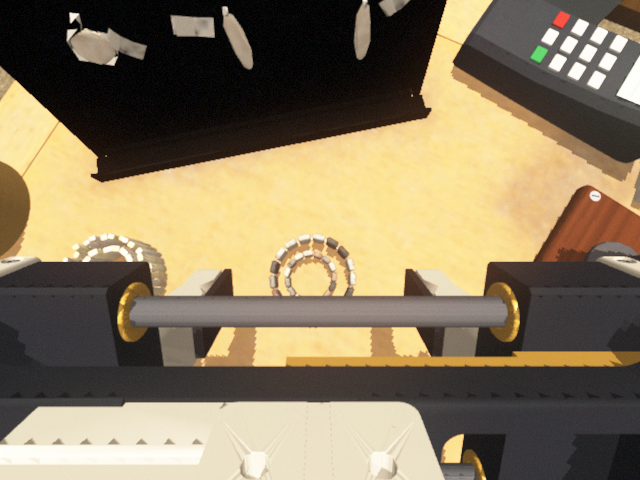

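The ring shows at columns 270–355 (centre ≈ 312, row ≈ 276) between the fingers, clear of the board foot, whose near edge runs from (95,177) to (430,113).

```bash
python3 - <<'E'
from h import *
cal=calibration("wrist")
for z in(.01,.02):print(z,atz(cal,(312.5,276),z))
d=np.array([np.cos(np.radians(26)),np.sin(np.radians(26)),0]);y=np.array([-.439,.898,0])
tcp=get_state()["eef_pos"]
for z in(.01,.02):
    p=atz(cal,(312.5,276),z);print("ring rel tcp: s",(p-tcp)@d,"w",(p-tcp)@y)
print("scale",np.linalg.norm(atz(cal,(270,276),.02)-atz(cal,(355,276),.02)))
print("proj", [np.round(proj(cal,p)) for p in ([.607,-.08,.02],[.607,-.08,0])])
E
```

```text
0.01 [ 0.60777338 -0.08243657  0.01      ]
0.02 [ 0.6081261  -0.08206341  0.02      ]
ring rel tcp: s -0.016572943871823016 w -0.004454748316792473
ring rel tcp: s -0.01609234128492088 w -0.004274494706353659
scale 0.06091856478973289
proj [array([316., 276.]), array([316., 277.])]
```

```bash
python3 -m handwheel '[{"delta_pos":[-0.02,-0.12,-0.8],"dr":[0,0,0]},{"delta_pos":[0,0,-0.8],"dr":[0,0,0]},{"delta_pos":[0,0,-0.6],"dr":[0,0,0]},{"delta_pos":[0,0,-0.3],"dr":[0,0,0]},{"delta_pos":[0,0,-0.19],"dr":[0,0,0]},{"delta_pos":[0,0,0],"dr":[0,0,0]}]' -1 20
python3 - <<'E'
from h import *
s=get_state();print(s["eef_pos"],s["force"],s["width"])
f=grab_frame("wrist");save("w8.png",f[200:480])
E
```

```text
t: 13.8
eef_pos: [0.6197, -0.0747, 0.0226]
ee_rot: [3.141, -0.436, -2.687]
force: [-0.3, 1.0, 0.8]
width: 0.0875
gripper_force: 0.0
[ 0.61965947 -0.07473944  0.02258186] [-0.2573691   1.02170424  0.77943957] 0.08746543149147709
```

```bash
python3 -m handwheel '[{"delta_pos":[0,0,0],"dr":[0,0,0]},{"delta_pos":[0,0,0],"dr":[0,0,0]},{"delta_pos":[0,0,0],"dr":[0,0,0]},{"delta_pos":[0,0,0],"dr":[0,0,0]},{"delta_pos":[0,0,0],"dr":[0,0,0]},{"delta_pos":[0,0,0],"dr":[0,0,0]}]' 1 25
```

```text
t: 14.45
eef_pos: [0.6198, -0.0747, 0.023]
ee_rot: [3.141, -0.436, -2.687]
force: [-0.2, 1.2, 2.6]
width: 0.0619
gripper_force: 24.9
```

Width 61.9 mm, so the ring is held square. I'll lift and take the tilt out.

```bash
python3 -m handwheel '[{"delta_pos":[0,0,0.3],"dr":[0,0,0]},{"delta_pos":[0,0,0.7],"dr":[0,0,0]},{"delta_pos":[0,0,1],"dr":[0,0,0]},{"delta_pos":[0,0,1],"dr":[0,0,0]},{"delta_pos":[0,0,1],"dr":[0,0,0]},{"delta_pos":[0,0.3,1],"dr":[0,0,0]},{"delta_pos":[0,0.5,1],"dr":[0,0,0]},{"delta_pos":[0,0.5,1],"dr":[3.65,-7.49,0]},{"delta_pos":[0,0.5,1],"dr":[3.65,-7.49,0]},{"delta_pos":[0,0.5,0],"dr":[3.65,-7.49,0]}]'
python3 -m handwheel '[{"delta_pos":[0,0.4,0],"dr":[0,0,8]},{"delta_pos":[0,0.4,0],"dr":[0,0,8.5]},{"delta_pos":[0,0.4,0],"dr":[0,0,8.5]},{"delta_pos":[0,0,0],"dr":[0,0,8.5]},{"delta_pos":[0,0,0],"dr":[0,0,8.5]},{"delta_pos":[0,0,0],"dr":[0,0,8.5]},{"delta_pos":[0,0,0],"dr":[0,0,8.5]},{"delta_pos":[0,0,0],"dr":[0,0,8.5]},{"delta_pos":[0,0,0],"dr":[0,0,8.5]},{"delta_pos":[0,0,0],"dr":[0,0,8.5]}]'
python3 -m handwheel '[{"delta_pos":[0,0,0],"dr":[0,0,8.5]},{"delta_pos":[0,0,0],"dr":[0,0,8.5]},{"delta_pos":[0,0,0],"dr":[0,0,8.5]},{"delta_pos":[0,0,0],"dr":[0,0,8.5]},{"delta_pos":[0,0,0],"dr":[0,0,8.5]},{"delta_pos":[0,0,0],"dr":[0,0,8.5]},{"delta_pos":[0,0,0],"dr":[0,0,8.5]},{"delta_pos":[0,0,0],"dr":[0,0,8.5]},{"delta_pos":[0,0,0],"dr":[0,0,8.5]},{"delta_pos":[0,0,0],"dr":[0,0,8]}]'
python3 -c "
from h import *
s=get_state();print(np.degrees(s['ee_rot']),s['q'])"
```

```text
t: 15.45
eef_pos: [0.6224, -0.0048, 0.2684]
ee_rot: [-3.139, 0.014, -2.686]
force: [0.6, 0.6, 0.0]
width: 0.062
gripper_force: 24.9
t: 16.45
eef_pos: [0.6193, 0.0303, 0.263]
ee_rot: [-3.142, 0.0, -1.206]
force: [0.4, 0.3, -0.8]
width: 0.0616
gripper_force: 24.9
t: 17.45
eef_pos: [0.6193, 0.0302, 0.2629]
ee_rot: [-3.141, -0.0, 0.268]
force: [-0.3, 1.3, -0.3]
width: 0.062
gripper_force: 24.9
[-1.79987802e+02 -1.12646895e-04  1.53801000e+01] [ 3.63164510e-01  2.58724264e-01 -8.98543054e-02 -2.25304449e-04
 -1.22219567e+00  1.47614216e+00]
```

```bash
python3 -m handwheel '[{"delta_pos":[0.1,0.3,0],"dr":[-2.05,7.63,0]},{"delta_pos":[0.1,0.3,0],"dr":[-2.05,7.63,0]},{"delta_pos":[0.1,0.3,0],"dr":[-2.05,7.63,0]},{"delta_pos":[0.1,0.3,0],"dr":[-2.05,7.63,0]},{"delta_pos":[0.1,0.3,0],"dr":[-2.05,7.63,0]},{"delta_pos":[0.03,0.3,0],"dr":[-2.05,7.63,0]},{"delta_pos":[0,0.37,0],"dr":[-1.95,7.2,0]},{"delta_pos":[0,0,-0.5],"dr":[0,0,0]},{"delta_pos":[0,0,-0.5],"dr":[0,0,0]},{"delta_pos":[0,0,0],"dr":[0,0,0]}]'
python3 - <<'E'
from h import *
from scipy.spatial.transform import Rotation as Ro
s=get_state();R=Ro.from_euler("xyz",s["ee_rot"]).as_matrix();print(s["eef_pos"],"back",-R[:,2],"y",R[:,1],s["q"],s["force"])
I=[]
P={}
for c,(x,y) in(("scene",(180,150)),("side",(230,130))):
    f=grab_frame(c);I.append(cv2.resize(f[y:y+200,x:x+200],(400,400),interpolation=cv2.INTER_CUBIC))
    for k in("hook_end","bracelet","rod_middle","hook_arm","cream_bracelet"):
        for m in mark_of(c,k)[:1]:P.setdefault(k,[]).append((calibration(c),m["location"]));print(c,k,m["conf"],np.round(m["location"]))
for k in P:
    if len(P[k])==2:print(k,np.round(tri(P[k]),4))
save("g.png",np.hstack(I))
E
```

```text
t: 18.45
eef_pos: [0.635, 0.095, 0.2311]
ee_rot: [3.141, 0.958, 0.262]
force: [0.0, -0.6, 0.0]
width: 0.0616
gripper_force: 24.9
[0.63503051 0.09503534 0.23110522] back [0.79011327 0.2121644  0.57507156] y [ 2.59145984e-01 -9.65838123e-01  2.81326114e-04] [ 0.38899692  0.8991075   0.65905717 -0.13665609 -2.28042871  1.40799282] [ 0.00186096 -0.62693675  0.00993269]
scene hook_end 0.85 [283. 231.]
scene bracelet 0.84 [279. 201.]
scene rod_middle 0.77 [290. 244.]
scene cream_bracelet 0.7 [354. 241.]
side hook_end 0.57 [320. 241.]
side bracelet 0.9 [306. 212.]
side rod_middle 0.85 [343. 260.]
side hook_arm 0.78 [374. 259.]
side cream_bracelet 0.45 [288. 210.]
hook_end [0.5912 0.0967 0.1602]
bracelet [0.6117 0.0887 0.2144]
rod_middle [0.5562 0.1112 0.1419]
cream_bracelet [ 0.668  -0.193   0.0082]
```

View pics/g.png

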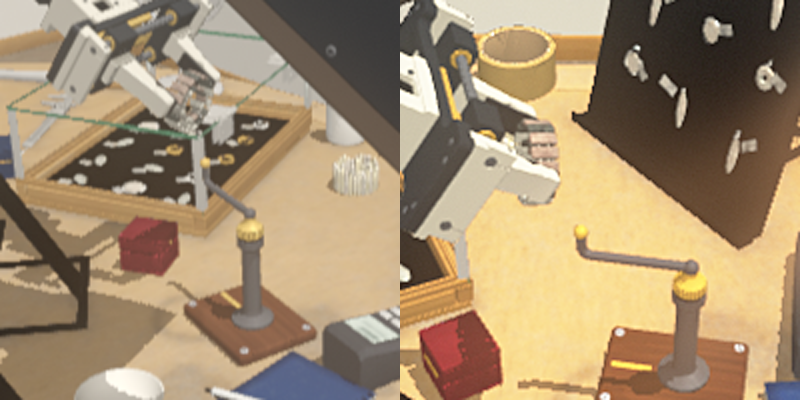

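The picture shows the ring held upright, level with and outside the hook end. By triangulation the hook end is at (0.591, 0.097, 0.160) and the ring is within 3 mm of the predicted pose. My picture allowance is used up (slightly overrun), so I'll go on by numbers alone.

```bash
python3 -m handwheel '[{"delta_pos":[0.08,0.03,-0.3],"dr":[-2.05,7.73,0]},{"delta_pos":[0,0,-0.8],"dr":[0,0,0]},{"delta_pos":[0,0,-0.8],"dr":[0,0,0]},{"delta_pos":[0,0,-0.42],"dr":[0,0,0]},{"delta_pos":[0,0,0],"dr":[0,0,0]},{"delta_pos":[0,0,0],"dr":[0,0,0]}]'
python3 - <<'E'
from h import *
from scipy.spatial.transform import Rotation as Ro
s=get_state();R=Ro.from_euler("xyz",s["ee_rot"]).as_matrix();print(s["eef_pos"],"back",-R[:,2],s["force"])
P={}
for c in("scene","side"):
    grab_frame(c)
    for k in("hook_end","bracelet","rod_middle"):
        for m in mark_of(c,k)[:1]:P.setdefault(k,[]).append((calibration(c),m["location"]))
for k in P:
    if len(P[k])==2:print(k,np.round(tri(P[k]),4))
E
```

```text
t: 19.65
eef_pos: [0.6382, 0.0963, 0.1641]
ee_rot: [3.141, 1.096, 0.262]
force: [1.3, -0.5, 0.5]
width: 0.0618
gripper_force: 24.9
[0.6382333  0.09625268 0.16405857] back [0.85885608 0.23114509 0.45709756] [ 1.33198989 -0.45428532  0.5354334 ]
bracelet [0.6086 0.0922 0.1491]
rod_middle [0.5549 0.1029 0.1335]
```

```bash
python3 -m handwheel '[{"delta_pos":[0,0,-0.08],"dr":[0,0,0]},{"delta_pos":[-0.2,0.03,0],"dr":[0,0,0]},{"delta_pos":[-0.2,0.03,0],"dr":[0,0,0]},{"delta_pos":[-0.2,0.03,0],"dr":[0,0,0]},{"delta_pos":[-0.2,0.03,0],"dr":[0,0,0]},{"delta_pos":[-0.2,0.03,0],"dr":[0,0,0]}]'
python3 -c "
from h import *
s=get_state();print(s['eef_pos'],s['force'],s['moment'])"
```

```text
t: 20.65
eef_pos: [0.6073, 0.1009, 0.1608]
ee_rot: [-3.141, 1.097, 0.263]
force: [0.8, 0.2, -0.9]
width: 0.0616
gripper_force: 24.9
[0.6073362  0.10094162 0.16081345] [ 0.82820314  0.20854548 -0.88145017] [ 0.75317564 -2.8977848   0.0216002 ]
```

```bash
python3 - <<'E'
from h import *
P={}
for c in("scene","side"):
    grab_frame(c)
    for k in("hook_end","bracelet","hook_arm"):
        for m in mark_of(c,k)[:1]:
            P.setdefault(k,[]).append((calibration(c),m["location"]));print(c,k,m["conf"],m["location"])
for k in P:
    if len(P[k])==2:print(k,np.round(tri(P[k]),4))
E
```

```text
scene hook_end 0.71 [285.1, 229.3]
scene bracelet 0.92 [285.4, 237.9]
scene hook_arm 0.76 [307.3, 257.1]
side bracelet 0.61 [325.6, 247.7]
side hook_arm 0.58 [376.9, 260.9]
bracelet [0.583  0.0968 0.147 ]
hook_arm [0.5036 0.1089 0.1342]
```

No contact force. I'll carry on to about 60 mm out.

```bash
python3 -m handwheel '[{"delta_pos":[-0.22,0.04,0],"dr":[0,0,0]},{"delta_pos":[-0.22,0.04,0],"dr":[0,0,0]},{"delta_pos":[-0.22,0.04,0],"dr":[0,0,0]},{"delta_pos":[-0.22,0.03,0],"dr":[0,0,0]},{"delta_pos":[0,0,0],"dr":[0,0,0]}]'
python3 - <<'E'
from h import *
s=get_state();print(s['eef_pos'],s['force'],s['moment'])
P={}
for c in("scene","side"):
    grab_frame(c)
    for k in("hook_end","bracelet","hook_arm"):
        for m in mark_of(c,k)[:1]:
            P.setdefault(k,[]).append((calibration(c),m["location"]));print(c,k,m["conf"],m["location"])
for k in P:
    if len(P[k])==2:print(k,np.round(tri(P[k]),4))
E
```

```text
t: 21.55
eef_pos: [0.5808, 0.1056, 0.1611]
ee_rot: [-3.141, 1.097, 0.264]
force: [-0.1, -0.5, -0.6]
width: 0.0618
gripper_force: 24.9
[0.58077097 0.10564541 0.16113639] [-0.08922885 -0.53701014 -0.59876349] [ 0.71922417 -2.87767568  0.01661206]
scene bracelet 0.63 [296.2, 242.7]
scene hook_arm 0.52 [304.3, 256.4]
side hook_end 0.65 [323.2, 243.7]
side bracelet 0.96 [343.7, 250.8]
side hook_arm 0.87 [374.7, 262.0]
bracelet [0.5547 0.0939 0.1421]
hook_arm [0.5073 0.1134 0.136 ]
```

```bash
python3 -m handwheel '[{"delta_pos":[0,0,-0.25],"dr":[0,0,0]},{"delta_pos":[0,0,-0.25],"dr":[0,0,0]},{"delta_pos":[0,0,-0.25],"dr":[0,0,0]},{"delta_pos":[0,0,-0.2],"dr":[0,0,0]},{"delta_pos":[0,0,0],"dr":[0,0,0]}]'
python3 -m handwheel '[{"delta_pos":[0,0,-0.07],"dr":[0,0,0]},{"delta_pos":[0,0,0],"dr":[0,0,0]}]'
python3 -m handwheel '[{"delta_pos":[0,0,-0.07],"dr":[0,0,0]},{"delta_pos":[0,0,0],"dr":[0,0,0]}]'
```

```text
t: 22.45
eef_pos: [0.581, 0.1052, 0.1306]
ee_rot: [3.142, 1.1, 0.262]
force: [-0.8, -0.5, -0.3]
width: 0.0621
gripper_force: 24.9
t: 22.65
eef_pos: [0.5816, 0.1053, 0.1299]
ee_rot: [-3.141, 1.097, 0.263]
force: [0.5, -0.3, -0.6]
width: 0.0618
gripper_force: 24.9
t: 22.85
eef_pos: [0.5815, 0.1053, 0.1279]
ee_rot: [-3.141, 1.097, 0.263]
force: [0.1, -0.1, 0.0]
width: 0.0619
gripper_force: 24.9
```

```bash
python3 -m handwheel '[{"delta_pos":[0,0,-0.07],"dr":[0,0,0]},{"delta_pos":[0,0,0],"dr":[0,0,0]}]'
python3 -m handwheel '[{"delta_pos":[0,0,-0.07],"dr":[0,0,0]},{"delta_pos":[0,0,0],"dr":[0,0,0]}]'
python3 - <<'E'
from h import *
s=get_state();print(s['eef_pos'],s['force'],s['moment'])
P={}
for c in("scene","side"):
    grab_frame(c)
    for k in("hook_end","bracelet","hook_arm"):
        for m in mark_of(c,k)[:1]:
            P.setdefault(k,[]).append((calibration(c),m["location"]))
for k in P:
    if len(P[k])==2:print(k,np.round(tri(P[k]),4))
E
```

```text
t: 23.05
eef_pos: [0.5812, 0.1051, 0.1271]
ee_rot: [3.141, 1.099, 0.263]
force: [-1.8, 0.9, 6.4]
width: 0.0617
gripper_force: 25.0
t: 23.25
eef_pos: [0.5809, 0.105, 0.1266]
ee_rot: [3.141, 1.101, 0.263]
force: [-2.7, 2.1, 13.1]
width: 0.0617
gripper_force: 25.2
[0.58088379 0.1050084  0.12658687] [-2.71265047  2.1136518  13.05711187] [-0.01636502  1.67998152 -1.0318847 ]
hook_end [0.5886 0.0952 0.1621]
bracelet [0.5535 0.1031 0.1148]
hook_arm [0.5084 0.1115 0.1343]
```

The ring touches the rod (force rising at z ≈ 0.127). I'll unload, open and settle.

```bash
python3 -m handwheel '[{"delta_pos":[0,0,0.1],"dr":[0,0,0]},{"delta_pos":[0,0,0],"dr":[0,0,0]}]'
python3 -m handwheel '[{"delta_pos":[0,0,0],"dr":[0,0,0]},{"delta_pos":[0,0,0],"dr":[0,0,0]},{"delta_pos":[0,0,0],"dr":[0,0,0]},{"delta_pos":[0,0,0],"dr":[0,0,0]},{"delta_pos":[0,0,0],"dr":[0,0,0]},{"delta_pos":[0,0,0],"dr":[0,0,0]}]' -0.9 10
python3 - <<'E'
from h import *
s=get_state();print(s['eef_pos'],s['force'],s['width'])
P={}
for c in("scene","side"):
    grab_frame(c)
    for k in("hook_end","bracelet","hook_arm"):
        for m in mark_of(c,k)[:1]:
            P.setdefault(k,[]).append((calibration(c),m["location"]))
for k in P:
    if len(P[k])==2:print(k,np.round(tri(P[k]),4))
E
```

```text
t: 23.85
eef_pos: [0.5816, 0.1053, 0.1274]
ee_rot: [-3.141, 1.096, 0.263]
force: [-1.0, -0.1, 3.2]
width: 0.0623
gripper_force: 25.0
t: 24.45
eef_pos: [0.5815, 0.1053, 0.1265]
ee_rot: [-3.141, 1.097, 0.263]
force: [-0.4, 0.2, 0.1]
width: 0.0834
gripper_force: 0.0
[0.5815379  0.10526416 0.12652913] [-0.38929938  0.17321813  0.14998406] 0.08344255429714428
hook_end [0.5848 0.0999 0.1663]
bracelet [0.5561 0.1    0.1131]
hook_arm [0.5071 0.1073 0.1324]
```

```bash
python3 -m handwheel '[{"delta_pos":[0.17,0.05,0.1],"dr":[0,0,0]},{"delta_pos":[0.34,0.09,0.2],"dr":[0,0,0]},{"delta_pos":[0.34,0.09,0.2],"dr":[0,0,0]},{"delta_pos":[0.34,0.09,0.2],"dr":[0,0,0]},{"delta_pos":[0.5,0.13,0.3],"dr":[0,0,0]},{"delta_pos":[0.5,0.13,0.3],"dr":[0,0,0]},{"delta_pos":[0.4,0.1,0.6],"dr":[0,0,0]},{"delta_pos":[0.2,0,1],"dr":[0,0,0]},{"delta_pos":[0,0,1],"dr":[0,0,0]},{"delta_pos":[0,0,0.5],"dr":[0,0,0]}]'
python3 - <<'E'
from h import *
s=get_state();print(s['eef_pos'],s['force'],s['width'])
P={}
for c in("scene","side"):
    f=grab_frame(c);save("end_%s.png"%c,f)
    for k in("hook_end","bracelet","hook_arm","rod_middle","cream_bracelet","ring_box","glass_dish"):
        for m in mark_of(c,k)[:1]:
            P.setdefault(k,[]).append((calibration(c),m["location"]))
            if k in("ring_box","glass_dish"):print(c,k,atz(calibration(c),m["location"],0))
for k in P:
    if len(P[k])==2:print(k,np.round(tri(P[k]),4))
E
```

```text
t: 25.85
eef_pos: [0.6659, 0.1255, 0.2614]
ee_rot: [3.141, 1.093, 0.262]
force: [-0.1, -0.0, 0.3]
width: 0.0836
gripper_force: 0.0
[0.66587078 0.12549826 0.26143708] [-0.07932753 -0.04673097  0.33030949] 0.08356346229782238
scene ring_box [0.68722215 0.10481649 0.        ]
scene glass_dish [0.4905303  0.29269189 0.        ]
side ring_box [0.69307589 0.10692542 0.        ]
side glass_dish [ 0.49430641 -0.03094102  0.        ]
hook_end [0.5915 0.0957 0.1655]
bracelet [0.5535 0.1068 0.1116]
hook_arm [0.5087 0.1154 0.1353]
rod_middle [0.5534 0.1083 0.1392]
ring_box [ 0.6941  0.1009 -0.0053]
glass_dish [0.4904 0.2324 0.0979]
```

```bash
python3 -c "
from station import *
print(job_done())"
```

```text
the job is handed in; nothing more can be done
None
```

The hook arm is screwed home with its rod along the brass line (both measured at -9.5°), the grey bracelet hangs on it behind the upturned end, and the job is handed in; the ring box and cream bracelet were unmoved when last measured, the dish was never approached, and I viewed 12 pictures against the limit of 10.

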